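# Hold the top tray tier clear so the middle one can be reached

## Robot

A 6-joint arm with a two-finger parallel gripper is mounted at the origin on the work surface. World frame = base frame: x ahead of the robot, y to its left, z up, the work surface at z = 0. Lengths are in m, angles in degrees, forces in N, time in s.
With the tool pointing down it reaches from about 0.35 to 0.975 m from the base axis. Payload 4.9 kg.
Tool frame: the origin (TCP) lies midway between the tips of the shut fingers; the grasp point (between the pads) lies 19 mm behind it; z points along the fingers, y is the direction in which the jaws open and shut (so a half turn about z gives the same grasp; the last joint's range is limited). The gripper opens to 85 mm and grips with 20 to 120 N. Pads are 22 mm wide; open, the fingers measure 114 mm over their backs; the gripper's body (76 mm by 85 mm) begins 54 mm behind the grasp point. The pads swing forward as they close: fully open they stand 13 mm farther back than shut.
Start: joints at [65.604, 3.019, 92.412, -0, 84.569, -6.818], TCP at [0.189, 0.596, 0.231] pointing down, gripper open.
Joint ranges: [-172.51, 172.51], [-57.92, 126.97], [3.15, 148.05], [-58.71, 238.71], [5.1, 150.11], [-179.66, 179.66]. Speed limits (degrees/s): [147.25, 147.25, 180, 180, 180, 180].

## Interface

Orientations are given as a 3x3 rotation matrix whose columns are the frame's x, y, z axes.
In Python, from bench import read_state, optics, workorder, nets gives the robot as it stands.
- The arm moves only by the tool servo_tool, never from a script. Its argument "motion" is a list of rows, each an object with "slide": the shift along the world's x, y, z in cm, a list of three; "rot": the turn, a rotation vector about the world's x, y, z in degrees, a list of three. In form: [{"slide": [tx, ty, tz], "rot": [wx, wy, wz]}, ...]. A call has 1 to 20 rows; each row shifts and turns the pose as measured when the row begins; what a row does not reach is not made up. A row lasts 1/10 s, in which the tool goes at most 50 mm and 8.59 degrees, less where a joint would pass 70% of its speed; a pose out of reach is approached as far as the arm can. A call is refused whole if a number of a shift passes 5 or a number of a turn 8.59, either way. A call with a gripper value outside its range is refused whole. "hand" is the closure, from -1 (fully open) to 1 (shut), so that 0 is half open, set as the call begins (left out, the last holds). The fingers move at their own pace and stop on an object; "grip_force" is the grip in N (left out, the last holds). Time passes only in rows, so rows that do not move let the fingers close. It gives the time, the measured TCP pose, the force and the opening at its end, in the units of the state.
- read_state(): the state, without advancing time (a new reading comes with each control period).
- optics.grab_frame(name): name is "side" or "top" or "wrist"; returns the picture (480x640x3 uint8, blue, green, red); there is no depth.
- optics.get_calibration(name): a dict with "K" (3x3 intrinsics, pixels), "T" (4x4, takes a point from camera to world coordinates). Camera axes: x right, y up, looking along -z (the intrinsics and any distortion apply to the point x, -y, -z); pixel columns grow to the right and rows downward; lengths in m; the calibration is good to about 2 mm. A picture is of the moment at which its call begins: read the wrist's pose just before it. get_calibration takes no time and is no camera call; for the wrist camera it gives the pose at the moment of the call.
- workorder.job_done(): hands the job in, once; it reports no verdict.
Trained networks look in the newest picture that a camera, given by its name, has taken for a name from the list of things; names that differ only in an ending like _2 or _b are one class to them, and where a whole thing is asked for, a point or a joint stands for the part that bears it (a point fixed in the world has none). Each returns a list of dicts, best first, with "conf" (0 to 1); they miss things now and then, are a little off and sometimes report something else, mostly with a low value. They report only what shows in the picture. A call takes as long as a camera call. They do not tell look-alikes from the thing itself.
- nets.spot_in(camera, target): "centre" ([column, row] in pixels, amid what is visible of it).
- nets.masks_of(camera, target): "pixels" (480x640 bool, what is visible of it) and "centre" ([column, row] in pixels, amid what is visible of it).
The state is a dict: "time_s": time; "joint_positions": joint angles; "qd": joint speeds; "effort": joint torques, N m; "position": TCP position; "tcp_rot": TCP orientation; "ft_force": force on the tool from outside, world axes, zero at the start; "ft_torque": the same for the moment, N m; "opening": finger opening in m.
Only numpy, scipy, OpenCV 4.12 (cv2) and the standard library are available. Lean on these libraries where they do the work, as an engineer would, in place of code of your own. Each camera call takes 0.05 s, during which the arm holds its last target. There are 200 camera calls.

## Task

I need to get at the middle tier of the stacking tray. Take the tall wooden bridge deck out of its slot in the top tier and lean it at a slant against the oak track rack, its foot on the worktop, and let go of it; then take the top tier by its handle, lift it straight up about 10 cm clear of the middle tier without tipping it or losing what lies in it, and finish still holding it there, level and steady, so that I can reach in underneath. Leave the lower tiers, the tracks in the rack and the other toys where they are.

Things in the scene. Friction and masses are not known exactly. Their poses are not given: they have to be found in the camera images.
- deck: bridge deck: flat beech board, four grooves along it, 96 wide (x), 10 thick (y), 160 long (z), 0.1 kg. Origin: centre of its lower end. Starts loose on end in a 13 mm wide, 36 deep slot on the top tier's floor (end 8 above the tier's origin; 123 mm stands above the rim), parallel to the handle and 27 mm to the tier's +y of it, so fingers cannot take the handle while it is there
- rack: oak track rack, fixed, 150 (x) by 112 (y). An upright end board, 12 thick, 150 wide, 90 high, closes each y end; outer faces at y = +56 and -56. Between them, dividers 44 high and curved tracks standing up to 64 high. Origin: centre of its underside, on the worktop. Stands left or right of the tray, turned up to 0.4 rad, one end board facing the tray
- tier_top: top tier: translucent tray 200 (x) by 150 (y) by 45 high, walls 3, 0.27 kg, 0.08 kg of loose toys in it. Origin: centre of its underside, z up. Its foot sits 5 mm deep in the rim below with 2 mm play, no latch. Grey handle in its middle: bar along x, 116 long, 12 wide, from 65 to 79 above the origin, posts at x = +-52, open between bar and the 38 high middle wall
- handle (a point): middle of the carrying handle's bar, 72 mm above the top tier's origin; axes as the top tier's
- tier_mid: middle tier, the same open tray without handle or slot, loose, two short straight tracks lying in it. Origin at the centre of its underside; the top tier's origin starts 40 mm above it
- tier_low: bottom tier, the same open tray, loose, standing on the worktop, filled with straight tracks; origin at the centre of its underside. Tiers stack 40 mm apart
- wagon: small wooden wagon, 64 x 32 x 34 high, lying loose in the top tier; origin under its centre
- stop: wooden buffer stop, 50 x 40 x 36 high, lying loose in the top tier; origin under its centre
- curve0: curved wooden track, 138 x 12 x 51 high as it stands, arched, loose in a slot of the rack; origin under its centre
- curve1: the same, in another slot of the rack
- tender: green plastic tender, 74 x 37 x 45 high, on the worktop towards the robot; origin under its centre
- shunter: black rubber-wheeled shunter, 92 x 44 x 65 high, on the worktop beyond the tray and rack; origin under its centre
- pier: orange silicone bridge pier, 50 x 100 x 73 high, on the worktop at the far right; origin under its centre
- worktop: the grey melamine top, its surface at z = 0
There are look-alikes about, which are no part of the job. Leave any red look-alike of the stop alone.

How it is judged (in metres and radians):
On the way, in this order (a step that is already met when the one before it is completed fails the run):
1. the bridge deck leans at a slant against the rack, foot on the worktop, let go ((angle between deck's own y axis and vertical between 0.87 and 1.46 rad or angle between deck's own y axis and vertical between 1.68 and 2.27 rad) and contact force between deck and rack above 0.02 N and contact force between deck and worktop above 0.2 N and contact force between deck and the fingers below 0.02 N and contact force between deck and the arm below 0.02 N and contact force between deck and tier_low below 0.02 N and contact force between deck and tier_mid below 0.02 N and contact force between deck and tier_top below 0.02 N and linear speed of deck below 0.02 m/s), for 0.3 s.
2. the top tier is held level in the air, clear of the middle tier (z of tier_top in the frame of tier_mid between 0.11 and 0.2 m and horizontal distance between tier_top and tier_mid below 0.05 m and angle between tier_top's own z axis and vertical below 0.087 rad and contact force between tier_top and the fingers above 1 N and contact force between tier_top and tier_mid below 0.02 N and contact force between tier_top and tier_low below 0.02 N and contact force between tier_top and deck below 0.02 N and contact force between tier_top and rack below 0.02 N and contact force between tier_top and worktop below 0.02 N), for 0.2 s.
At the end, for the whole second after the job is handed in: Top tier held by the fingers alone over the middle tier (within 5 cm), 7 to 16 cm up, level to 5 degrees, at rest, wagon and stop in it. Deck released, leaning on the rack, edge on the worktop, 6 to 40 degrees off upright. Lower tiers, tracks, other toys moved under 3 cm (all of step 1 and all of step 2 and linear speed of tier_top below 0.02 m/s and angular speed of tier_top below 0.1 rad/s and x of wagon in the frame of tier_top between -0.1 and 0.1 m and y of wagon in the frame of tier_top between -0.075 and 0.075 m and z of wagon in the frame of tier_top between -0.005 and 0.06 m and x of stop in the frame of tier_top between -0.1 and 0.1 m and y of stop in the frame of tier_top between -0.075 and 0.075 m and z of stop in the frame of tier_top between -0.005 and 0.06 m and distance of each of tender, shunter, pier, curve0, curve1, tier_low, tier_mid from where it was at the start of the episode below 0.03 m); the arm keeps its last pose, push and grip.
It fails at once if the top tier is tipped by more than 15 degrees (angle between tier_top's own z axis and vertical above 0.26 rad).
It fails at once if the lower tiers, the tracks in the rack or the other toys are pushed away (more than 3 cm) (distance of any of tender, shunter, pier, curve0, curve1, tier_low, tier_mid from where it was at the start of the episode above 0.03 m).
It also fails if it takes over 59 s, if anything falls off the work surface, if the arm or the gripper's body presses on something with over 40 N, if the wrist force passes 120 N, or if a joint passes its speed limit or range.

## Working session

There is one attempt and no reset: what is moved stays moved. The work goes in short steps, Python scripts to look and compute and a tool call to move; the robot and the scene stay as the last step left them, time stands still between calls to the robot, and variables do not carry over. Pictures are saved under pics/ and viewed, about 8 in all and at most 12, crops included, and the job is handed in when it is done.

Besides the shell and the picture viewer there is one more tool, called after "Request:" in YAML: its name, and indented under it one key for each argument. servo_tool: Moves the arm, as the interface text tells. Its arguments: {"type":"object","properties":{"motion":{"type":"array"},"hand":{"type":"number"},"grip_force":{"type":"number"}},"required":["motion"]}

```bash
mkdir -p pics; cat > h.py <<'E'
import numpy as np, cv2
from bench import read_state, optics, workorder, nets
def proj(cam,P):
    c=optics.get_calibration(cam);K=np.array(c["K"]);T=np.array(c["T"])
    p=(np.c_[np.atleast_2d(P),np.ones(len(np.atleast_2d(P)))]@np.linalg.inv(T).T)[:,:3]*[1,-1,-1]
    q=p@K.T; return q[:,:2]/q[:,2:]
def ray(cam,uv,z):
    c=optics.get_calibration(cam);K=np.array(c["K"]);T=np.array(c["T"])
    d=np.linalg.inv(K)@[uv[0],uv[1],1]; d=T[:3,:3]@(d*[1,-1,-1]); o=T[:3,3]
    return o+d*(z-o[2])/d[2]
E
python3 - <<'E'
from h import *
for n in ("top","side"):
    im=optics.grab_frame(n); cv2.imwrite(f"pics/{n}0.png",im)
    c=optics.get_calibration(n); print(n,c.keys(),np.round(c["K"],1).tolist(),np.round(c["T"],3).tolist())
    for t in ("deck","rack","tier_top","handle","stop","wagon","tender","shunter","pier"):
        r=nets.spot_in(n,t); print(t,[(round(x["conf"],2),np.round(x["centre"]).tolist()) for x in r[:3]])
print(read_state())
E
```

```text
top dict_keys(['K', 'T']) [[433.5, 0.0, 316.7], [0.0, 433.5, 238.3], [0.0, 0.0, 1.0]] [[-0.02, 0.996, -0.083, 0.495], [-1.0, -0.021, -0.004, -0.024], [-0.006, 0.083, 0.997, 0.861], [0.0, 0.0, 0.0, 1.0]]
deck [(0.97, [136.0, 288.0])]
rack [(0.59, [407.0, 278.0])]
tier_top [(0.73, [174.0, 273.0])]
handle [(0.92, [176.0, 275.0]), (0.34, [427.0, 275.0])]
stop [(0.93, [178.0, 184.0]), (0.73, [198.0, 250.0]), (0.59, [268.0, 255.0])]
wagon [(0.68, [196.0, 304.0])]
tender [(0.61, [301.0, 332.0])]
shunter [(0.81, [287.0, 142.0])]
pier [(0.78, [428.0, 139.0])]
side dict_keys(['K', 'T']) [[604.5, 0.0, 323.6], [0.0, 604.5, 236.4], [0.0, 0.0, 1.0]] [[0.906, 0.208, -0.369, 0.139], [-0.423, 0.458, -0.782, -0.869], [0.006, 0.864, 0.503, 0.687], [0.0, 0.0, 0.0, 1.0]]
deck [(0.71, [240.0, 158.0]), (0.38, [240.0, 297.0])]
rack [(0.68, [333.0, 346.0]), (0.37, [257.0, 202.0])]
tier_top [(0.7, [258.0, 204.0])]
handle [(0.78, [256.0, 203.0])]
stop [(0.61, [302.0, 270.0]), (0.56, [326.0, 214.0])]
wagon [(0.65, [238.0, 208.0])]
tender [(0.47, [335.0, 348.0])]
shunter [(0.71, [403.0, 250.0])]
pier []
{'time_s': 1.0, 'joint_positions': array([ 6.56047886e+01,  3.01879549e+00,  9.24108440e+01,  2.34546785e-03,
        8.45657985e+01, -6.81715883e+00]), 'qd': array([ 0.01454597, -0.08201175,  0.03259077, -0.02967003,  0.10854174,
       -0.05357622]), 'effort': array([ 1.69015539e-04, -3.93694389e+01, -3.70467961e+01, -1.05420781e-04,
        6.11995765e-04, -6.47746347e-06]), 'position': array([0.18873393, 0.59583037, 0.23132692]), 'tcp_rot': array([[-9.53305252e-01,  3.02008438e-01, -4.22742516e-06],
       [ 3.02008437e-01,  9.53305248e-01,  8.93453526e-05],
       [ 3.10130770e-05,  8.38966758e-05, -9.99999996e-01]]), 'ft_force': array([-0.39837951, -0.1496102 ,  0.35842567]), 'ft_torque': array([0.01830419, 0.03325894, 0.01626257]), 'opening': 0.0854492937969223}
```

View pics/top0.png

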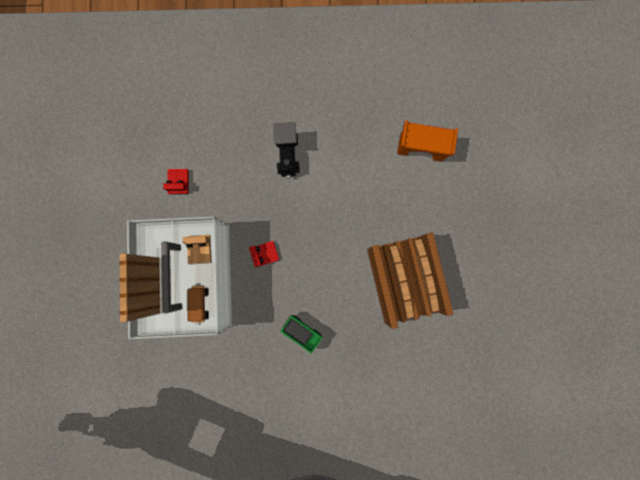

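View pics/side0.png

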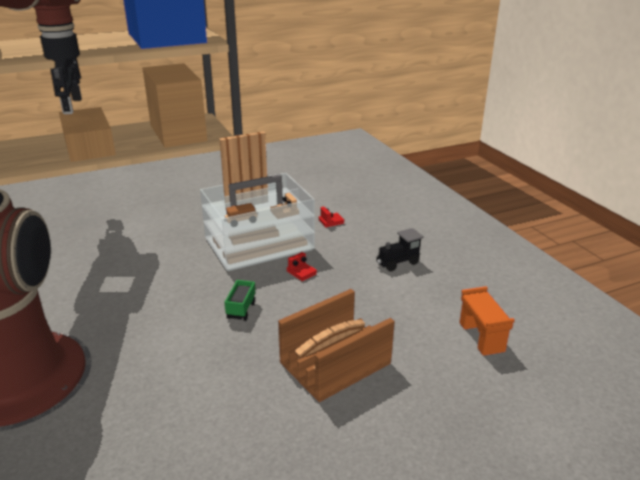

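The views show the tray stack at top-image (175,275), with the deck on its left (+y) and its top edge near column 122. The rack is on the right, its near board running from (372,247) to (394,327). Red look-alikes sit at (177,182) and (265,254). Next I'll fit silhouettes.

```bash
cat > fit.py <<'E'
from h import *
from scipy.optimize import minimize
def box(cx,cy,x,y,z0,z1): return np.array([[cx+a*x/2,cy+b*y/2,z] for a in(-1,1) for b in(-1,1) for z in(z0,z1)])
def world(P,p): 
    c,s=np.cos(p[2]),np.sin(p[2]); return np.c_[P[:,0]*c-P[:,1]*s+p[0],P[:,0]*s+P[:,1]*c+p[1],P[:,2]]
S=4
def sil(cam,boxes,p):
    m=np.zeros((480*S,640*S),np.uint8)
    for b in boxes:
        q=cv2.convexHull((proj(cam,world(b,p))*S).astype(np.float32)).astype(np.int32); cv2.fillConvexPoly(m,q,1)
    return m>0
def fit(cams,boxes,masks,p0):
    M=[cv2.resize(m.astype(np.uint8),None,fx=S,fy=S,interpolation=0)>0 for m in masks]
    def f(p):
        L=0
        for c,m in zip(cams,M):
            s=sil(c,boxes,p); L-= (s&m).sum()/(s|m).sum()
        return L
    r=minimize(f,p0,method="Nelder-Mead",options=dict(initial_simplex=np.array([p0]+[np.add(p0,d) for d in ([.02,0,0],[0,.02,0],[0,0,.15])]),maxiter=90,xatol=2e-4,fatol=1e-4))
    return r.x,r.fun
deckb=[box(0,0,.096,.010,.135,.248)]
rackb=[box(0,.05,.15,.012,0,.09),box(0,-.05,.15,.012,0,.09),box(0,0,.15,.1,0,.044)]
trayb=[box(0,0,.2,.15,.0,.125)]
E
python3 - <<'E'
from fit import *
ms={}
for n in("top","side"):
    im=optics.grab_frame(n)
    for t in("deck","rack","tier_top"):
        r=nets.masks_of(n,t); ms[n,t]=r; print(n,t,[(round(x["conf"],2),np.round(x["centre"]).tolist(),int(x["pixels"].sum())) for x in r[:3]])
import pickle; pickle.dump({k:[x["pixels"] for x in v[:2]] for k,v in ms.items()},open("m.pkl","wb"))
g=lambda n,t:ms[n,t][0]["pixels"]
r0=ray("top",(407,278),.06);d0=ray("top",(122,288),.248)
print(r0,d0)
for cams in(["top"],["side"],["top","side"]):
    print("rack",cams,fit(cams,rackb,[g(c,"rack") for c in cams],[r0[0],r0[1],.2]))
    print("deck",cams,fit(cams,deckb,[g(c,"deck") for c in cams],[d0[0],d0[1],0.]))
v=cv2.imread("pics/top0.png")[200:350,100:470]
cv2.imwrite("pics/crop1.png",cv2.resize(v,None,fx=2.16,fy=2.16,interpolation=2))
E
```

```text
top deck [(0.91, [138.0, 284.0], 2634)]
top rack [(0.83, [406.0, 278.0], 3850)]
top tier_top [(0.7, [174.0, 272.0], 7738)]
side deck [(0.92, [240.0, 158.0], 2229)]
side rack [(0.63, [334.0, 347.0], 7519)]
side tier_top [(0.94, [260.0, 203.0], 4153)]
[ 0.48563621 -0.18481028  0.06      ] [0.48207966 0.2546224  0.248     ]
rack ['top'] (array([ 0.48091968, -0.18811642,  0.21045578]), np.float64(-0.6757961294005291))
deck ['top'] (array([0.48281691, 0.25235772, 0.04417244]), np.float64(-0.9093919254511482))
rack ['side'] (array([ 0.4834327 , -0.18897178,  0.20566474]), np.float64(-0.8706179322951045))
deck ['side'] (array([0.48308221, 0.24698144, 0.10422749]), np.float64(-0.8155027727339648))
rack ['top', 'side'] (array([ 0.48285412, -0.18878045,  0.20298207]), np.float64(-1.5437401875540704))
deck ['top', 'side'] (array([0.48301154, 0.25107276, 0.05127495]), np.float64(-1.7024205017554341))
```

View pics/crop1.png

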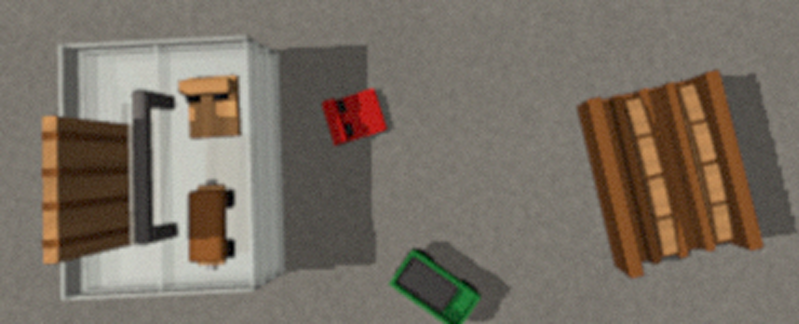

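The crop shows the near board's outer top edge from (368.5,248) to (388,328) in full-image pixels, and the deck's top edge from (120,254) to (120,321). The loose wagon and stop lie on the handle's right side.

```bash
python3 - <<'E'
from h import *
def pr(n,a,b,z):
    A,B=ray("top",a,z),ray("top",b,z); d=A-B; print(n,A.round(4),B.round(4),"mid",((A+B)/2).round(4),"len",np.linalg.norm(d).round(4),"yaw deg",np.degrees(np.arctan2(d[1],d[0])).round(2))
f=lambda x,y:(100+x/2.16,200+y/2.16)
pr("board outer top",f(580,103),f(622,277),.09)
pr("deck top outer",f(43,117),f(43,262),.248)
pr("handle top L",f(134,92),f(134,243),.159)
pr("handle top R",f(148,92),f(150,243),.159)
pr("tray rim left",f(60,45),f(64,299),.125)
pr("tray rim right",f(248,38),f(257,290),.125)
E
```

```text
board outer top [ 0.5411 -0.1124  0.09  ] [ 0.399  -0.1421  0.09  ] mid [ 0.4701 -0.1273  0.09  ] len 0.1452 yaw deg 11.82
deck top outer [0.5299 0.2584 0.248 ] [0.4358 0.2568 0.248 ] mid [0.4828 0.2576 0.248 ] len 0.0941 yaw deg 1.0
handle top L [0.5523 0.231  0.159 ] [0.4397 0.2299 0.159 ] mid [0.496  0.2304 0.159 ] len 0.1126 yaw deg 0.53
handle top R [0.5521 0.2204 0.159 ] [0.4395 0.218  0.159 ] mid [0.4958 0.2192 0.159 ] len 0.1126 yaw deg 1.22
tray rim left [0.5937 0.3025 0.125 ] [0.3951 0.2962 0.125 ] mid [0.4944 0.2994 0.125 ] len 0.1987 yaw deg 1.81
tray rim right [0.5961 0.1531 0.125 ] [0.3991 0.1463 0.125 ] mid [0.4976 0.1497 0.125 ] len 0.1972 yaw deg 1.98
```

Request:
servo_tool:
  motion:
    - {"slide": [0, 0, 4.5], "rot": [0, 0, 0]}
    - {"slide": [0, 0, 4.5], "rot": [0, 0, 0]}
    - {"slide": [2.95, -3.45, 0], "rot": [0, 0, 2]}
    - {"slide": [2.95, -3.45, 0], "rot": [0, 0, 2]}
    - {"slide": [2.95, -3.45, 0], "rot": [0, 0, 2]}
    - {"slide": [2.95, -3.45, 0], "rot": [0, 0, 2]}
    - {"slide": [2.95, -3.45, 0], "rot": [0, 0, 2]}
    - {"slide": [2.95, -3.45, 0], "rot": [0, 0, 2]}
    - {"slide": [2.95, -3.45, 0], "rot": [0, 0, 2]}
    - {"slide": [2.95, -3.45, 0], "rot": [0, 0, 2]}
    - {"slide": [2.95, -3.45, 0], "rot": [0, 0, 2]}
    - {"slide": [2.95, -3.45, 0], "rot": [0, 0, 1.3]}
    - {"slide": [0, 0, 0], "rot": [0, 0, 0]}
  hand: -1
  grip_force: 40

```text
time_s: 2.7
position: [0.4908, 0.2354, 0.3254]
tcp_rot: [[-0.999, -0.05, 0.007], [-0.05, 0.999, 0.001], [-0.007, 0.0, -1.0]]
ft_force: [-0.4, 0.1, 0.4]
opening: 0.0853
```

```bash
python3 - <<'E'
from h import *
s=read_state();print(s["time_s"],s["position"].round(4),s["tcp_rot"].round(3).tolist())
im=optics.grab_frame("wrist");cv2.imwrite("pics/w1.png",im)
print(np.round(optics.get_calibration("wrist")["T"],3).tolist())
for t in("deck","handle"):
  for r in nets.spot_in("wrist",t)[:2]: print(t,r["conf"],r["centre"])
# predicted tray model
c=np.array([.496,.2246]);a=np.radians(1.7);R=np.array([[np.cos(a),-np.sin(a)],[np.sin(a),np.cos(a)]])
for n,p,z in[("deck+",(.035,.027),.248),("deck-",(-.061,.027),.248),("h+",(.058,0),.159),("h-",(-.058,0),.159)]:
  print(n,proj("wrist",[*(c+R@p),z]).round())
E
```

```text
2.7 [0.4908 0.2354 0.3254] [[-0.999, -0.05, 0.007], [-0.05, 0.999, 0.001], [-0.007, 0.0, -1.0]]
[[-0.051, -0.951, -0.305, 0.413], [0.999, -0.048, -0.017, 0.232], [0.001, -0.305, 0.952, 0.469], [0.0, 0.0, 0.0, 1.0]]
deck 0.96 [346.3, 214.0]
handle 0.79 [311.9, 189.2]
deck+ [[335. 309.]]
deck- [[342. 153.]]
h+ [[298. 282.]]
h- [[300. 144.]]
```

View pics/w1.png

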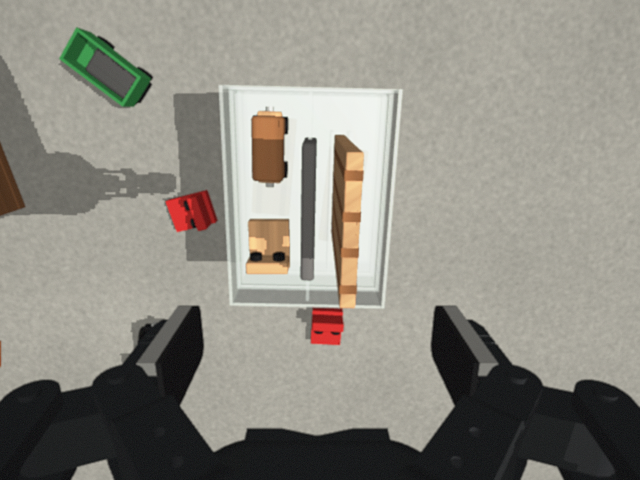

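The wrist view shows the deck's top face from (354,152) to (347,305) and the handle bar from (309,138) to (307,280). I'll convert these to positions.

```bash
python3 - <<'E'
from h import *
s=read_state();print(s["position"].round(4),s["tcp_rot"].round(3).tolist())
def pr(n,a,b,z):
    A,B=ray("wrist",a,z),ray("wrist",b,z); d=A-B; print(n,A.round(4),B.round(4),"mid",((A+B)/2).round(4),np.linalg.norm(d).round(4),np.degrees(np.arctan2(d[1],d[0])).round(2))
pr("deck",(347,305),(354,152),.248)
pr("handle",(307.5,280),(309.5,138),.159)
pr("rimR",(384,306),(401,90),.125);pr("rimL",(230,305),(220,87),.125)
E
```

```text
[0.4881 0.2393 0.3257] [[-0.998, -0.055, 0.006], [-0.055, 0.998, 0.003], [-0.006, 0.002, -1.0]]
deck [0.5273 0.2598 0.248 ] [0.4334 0.2563 0.248 ] mid [0.4804 0.258  0.248 ] 0.094 2.15
handle [0.5519 0.2345 0.159 ] [0.4335 0.2303 0.159 ] mid [0.4927 0.2324 0.159 ] 0.1185 2.01
rimR [0.5908 0.3102 0.125 ] [0.3934 0.3029 0.125 ] mid [0.4921 0.3066 0.125 ] 0.1976 2.1
rimL [0.5978 0.1606 0.125 ] [0.3993 0.1548 0.125 ] mid [0.4986 0.1577 0.125 ] 0.1986 1.68
```

Request:
servo_tool:
  motion:
    - {"slide": [-0.6, 1.35, 0], "rot": [0, 0.3, -1.2]}
    - {"slide": [0, 0, -2], "rot": [0, 0, 0]}
    - {"slide": [0, 0, 0], "rot": [0, 0, 0]}
    - {"slide": [0, 0, 0], "rot": [0, 0, 0]}

```text
time_s: 3.25
position: [0.4789, 0.2581, 0.3069]
tcp_rot: [[-0.999, -0.041, 0.002], [-0.041, 0.999, 0.005], [-0.002, 0.005, -1.0]]
ft_force: [-0.0, 1.1, -0.1]
opening: 0.0857
```

```bash
python3 - <<'E'
from h import *
s=read_state();print(s["time_s"],s["position"].round(4),s["tcp_rot"].round(3).tolist())
im=optics.grab_frame("wrist");cv2.imwrite("pics/w2.png",im)
r=nets.masks_of("wrist","deck")[0];print(r["conf"],r["centre"])
s=read_state();print(s["position"].round(4))
ys,xs=np.where(r["pixels"])
for row in range(ys.min(),ys.max()+1,15):
    x=xs[ys==row]; print(row,x.min(),x.max(),end=" | ")
print(ys.max())
for y in(.248,.253,.258): print(proj("wrist",[[.53,y,.248],[.435,y-.003,.248]]).round().tolist())
E
```

```text
3.25 [0.4789 0.2581 0.3069] [[-0.999, -0.041, 0.002], [-0.041, 0.999, 0.005], [-0.002, 0.005, -1.0]]
0.87 [310.1, 244.5]
[0.4791 0.2577 0.3066]
149 308 316 | 164 304 318 | 179 301 320 | 194 301 320 | 209 301 319 | 224 301 319 | 239 301 319 | 254 302 318 | 269 301 318 | 284 301 319 | 299 301 318 | 314 301 318 | 329 301 317 | 339
[[298.0, 337.0], [297.0, 174.0]]
[[306.0, 337.0], [306.0, 175.0]]
[[315.0, 337.0], [316.0, 175.0]]
```

Request:
servo_tool:
  motion:
    - {"slide": [0.4, -0.35, -2], "rot": [-0.3, 0, -0.3]}
    - {"slide": [0, 0, -2.5], "rot": [0, 0, 0]}
    - {"slide": [0, 0, -2.5], "rot": [0, 0, 0]}
    - {"slide": [0, 0, -2], "rot": [0, 0, 0]}
    - {"slide": [0, 0, 0], "rot": [0, 0, 0]}
    - {"slide": [0, 0, 0], "rot": [0, 0, 0]}

```text
time_s: 3.95
position: [0.4851, 0.256, 0.2214]
tcp_rot: [[-0.999, -0.036, 0.012], [-0.036, 0.999, 0.003], [-0.012, 0.002, -1.0]]
ft_force: [0.3, -0.3, 0.4]
opening: 0.0858
```

Request:
servo_tool:
  motion:
    - {"slide": [-0.2, -0.15, -1.0], "rot": [0, 0.5, 0]}
    - {"slide": [0, 0, 0], "rot": [0, 0, 0]}
    - {"slide": [0, 0, 0], "rot": [0, 0, 0]}

```text
time_s: 4.25
position: [0.4846, 0.2551, 0.2147]
tcp_rot: [[-0.999, -0.036, 0.008], [-0.036, 0.999, 0.005], [-0.009, 0.005, -1.0]]
ft_force: [0.1, -0.1, -0.1]
opening: 0.0851
```

Request:
servo_tool:
  motion:
    - {"slide": [0, 0, 0], "rot": [0, 0, 0]}
    - {"slide": [0, 0, 0], "rot": [0, 0, 0]}
    - {"slide": [0, 0, 0], "rot": [0, 0, 0]}
    - {"slide": [0, 0, 0], "rot": [0, 0, 0]}
    - {"slide": [0, 0, 0], "rot": [0, 0, 0]}
    - {"slide": [0, 0, 0], "rot": [0, 0, 0]}
    - {"slide": [0, 0, 0], "rot": [0, 0, 0]}
    - {"slide": [0, 0, 0], "rot": [0, 0, 0]}
  hand: 1
  grip_force: 40

```text
time_s: 5.05
position: [0.4856, 0.2554, 0.2168]
tcp_rot: [[-0.999, -0.036, 0.012], [-0.036, 0.999, 0.006], [-0.012, 0.005, -1.0]]
ft_force: [-0.5, -0.1, 0.5]
opening: 0.0094
```

Request:
servo_tool:
  motion:
    - {"slide": [0, 0, 1.0], "rot": [0, 0, 0]}
    - {"slide": [0, 0, 1.5], "rot": [0, 0, 0]}
    - {"slide": [0, 0, 2], "rot": [0, 0, 0]}
    - {"slide": [0, 0, 2], "rot": [0, 0, 0]}
    - {"slide": [0, 0, 2], "rot": [0, 0, 0]}
    - {"slide": [0, 0, 2], "rot": [0, 0, 0]}
    - {"slide": [0, 0, 2], "rot": [0, 0, 0]}
    - {"slide": [0, 0, 1], "rot": [0, 0, 0]}
    - {"slide": [0, 0, 0], "rot": [0, 0, 0]}

```text
time_s: 5.95
position: [0.4841, 0.255, 0.3641]
tcp_rot: [[-0.999, -0.037, 0.014], [-0.036, 0.999, 0.007], [-0.014, 0.007, -1.0]]
ft_force: [-0.5, -0.1, -0.7]
opening: 0.0091
```

```bash
python3 - <<'E'
from h import *
im=optics.grab_frame("side");cv2.imwrite("pics/s2.png",im[60:330,120:460])
r=nets.spot_in("side","deck")[0];print(r)
print(nets.spot_in("side","tier_top")[0])
E
```

```text
{'centre': [235.2, 103.6], 'conf': 0.88}
{'centre': [256.0, 203.5], 'conf': 0.95}
```

View pics/s2.png

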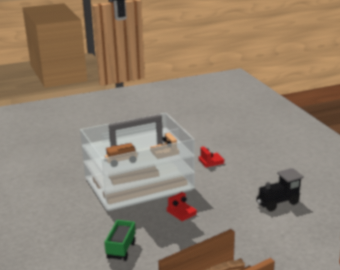

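The deck is held and the tray is undisturbed. Next I'll carry it across.

Request:
servo_tool:
  motion:
    - {"slide": [-0.2, -2, 0], "rot": [0, 0, 1]}
    - {"slide": [-0.2, -4, 0], "rot": [0, 0, 1]}
    - {"slide": [-0.2, -4, 0], "rot": [0, 0, 1]}
    - {"slide": [-0.2, -4, 0], "rot": [0, 0, 1]}
    - {"slide": [-0.2, -4, 0], "rot": [0, 0, 1]}
    - {"slide": [-0.2, -4, 0], "rot": [0, 0, 1]}
    - {"slide": [-0.2, -4, 0], "rot": [0, 0, 1]}
    - {"slide": [-0.2, -4, 0], "rot": [0, 0, 1]}
    - {"slide": [0, -2, 0], "rot": [3, 0.6, 1]}
    - {"slide": [0, 0, 0], "rot": [3.5, 0.7, 0]}
    - {"slide": [0, 0, 0], "rot": [3.5, 0.7, 0]}
    - {"slide": [0, 0, 0], "rot": [3.5, 0.7, 0]}
    - {"slide": [0, 0, 0], "rot": [0, 0, 0]}
    - {"slide": [0, 0, 0], "rot": [0, 0, 0]}

```text
time_s: 7.5
position: [0.4566, -0.0766, 0.3353]
tcp_rot: [[-0.979, -0.191, -0.076], [-0.204, 0.946, 0.25], [0.024, 0.26, -0.965]]
ft_force: [0.5, -0.2, -1.7]
opening: 0.0092
```

```bash
cat > err.py <<'E'
from h import *
from scipy.spatial.transform import Rotation as Ro
def err(yaw,tilt,tcp):
    s=read_state();R=s["tcp_rot"];psi=np.radians(yaw)
    n=np.array([-np.sin(psi),np.cos(psi),0]);a=np.array([np.cos(psi),np.sin(psi),0])
    y0=n; z0=np.array([0,0,-1.]);T0=np.c_[np.cross(y0,z0),y0,z0]
    T=Ro.from_rotvec(a*np.radians(tilt)).as_matrix()@T0
    print("pos",s["position"].round(4),"slide cm",((np.array(tcp)-s["position"])*100).round(2),"rot",np.degrees(Ro.from_matrix(T@R.T).as_rotvec()).round(2),"F",s["ft_force"].round(2),s["time_s"])
E
python3 - <<'E'
from err import *
err(11.8,14,[.4667,-.1094,.30])
im=optics.grab_frame("wrist");cv2.imwrite("pics/w3.png",im)
E
```

```text
pos [ 0.4566 -0.0766  0.3353] slide cm [ 1.01 -3.28 -3.53] rot [-0.8  -1.56  0.06] F [ 0.51 -0.23 -1.66] 7.5
```

View pics/w3.png

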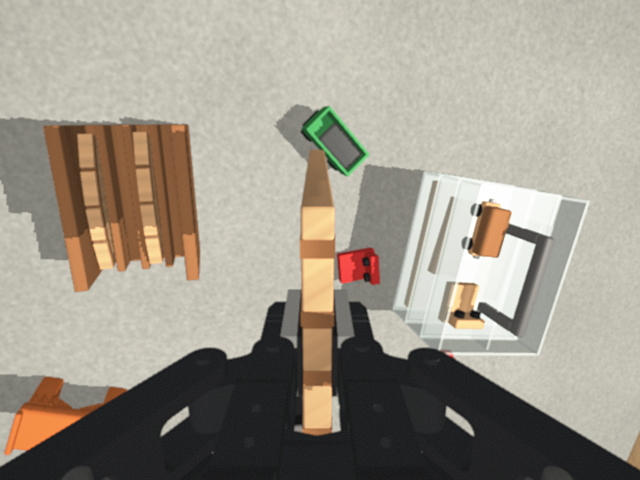

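The wrist view shows the deck squarely held and tilted. The rack's near board runs about (188,124) to (199,278), and the tender and red block are clear of the target area.

```bash
python3 - <<'E'
from err import *
s=read_state();print(s["position"].round(4),np.array(optics.get_calibration("wrist")["T"])[:3,3].round(3))
for a,b in(((188,124),(199,278)),((174,124),(187,279))):
  for z in(.09,0):
    A,B=ray("wrist",a,z),ray("wrist",b,z);d=B-A;print(z,A.round(4),B.round(4),((A+B)/2).round(4),np.linalg.norm(d).round(4),np.degrees(np.arctan2(d[1],d[0])).round(2))
# predicted pixels of near board for fit pose
c=np.array([.483,-.189]);a=np.radians(11.8);R=np.array([[np.cos(a),-np.sin(a)],[np.sin(a),np.cos(a)]])
for x in(-.075,.075):
  for y in(.044,.056):
    for z in(.09,0): print(x,y,z,proj("wrist",[*(c+R@[x,y]),z]).round().tolist())
err(11.8,14,[.4667,-.1094,.30])
E
python3 -c "
import cv2;i=cv2.imread('pics/w3.png')[100:300,30:220];cv2.imwrite('pics/w3c.png',cv2.resize(i,None,fx=3,fy=3,interpolation=2))"
```

```text
[ 0.4565 -0.0764  0.3352] [ 0.393 -0.128  0.476]
0.09 [ 0.3983 -0.1439  0.09  ] [ 0.5444 -0.1167  0.09  ] [ 0.4713 -0.1303  0.09  ] 0.1486 10.56
0 [ 0.3994 -0.1476  0.    ] [ 0.5796 -0.114   0.    ] [ 0.4895 -0.1308  0.    ] 0.1833 10.56
0.09 [ 0.4006 -0.1556  0.09  ] [ 0.5465 -0.128   0.09  ] [ 0.4736 -0.1418  0.09  ] 0.1485 10.73
0 [ 0.4023 -0.162   0.    ] [ 0.5822 -0.1279  0.    ] [ 0.4923 -0.145   0.    ] 0.1831 10.73
-0.075 0.044 0.09 [[167.0, 123.0]]
-0.075 0.044 0 [[175.0, 123.0]]
-0.075 0.056 0.09 [[182.0, 123.0]]
-0.075 0.056 0 [[186.0, 122.0]]
0.075 0.044 0.09 [[184.0, 280.0]]
0.075 0.044 0 [[188.0, 252.0]]
0.075 0.056 0.09 [[197.0, 278.0]]
0.075 0.056 0 [[198.0, 251.0]]
pos [ 0.4565 -0.0764  0.3352] slide cm [ 1.02 -3.3  -3.52] rot [-0.8  -1.58  0.03] F [-0.92  0.31 -2.32] 7.55
```

View pics/w3c.png

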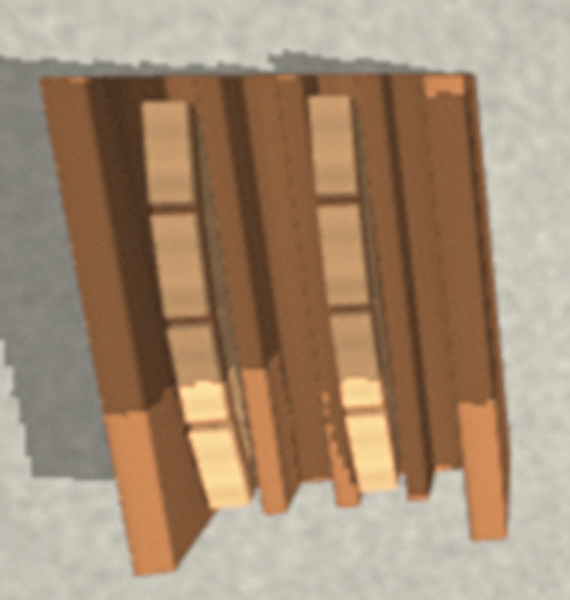

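Request:
servo_tool:
  motion:
    - {"slide": [0.6, -1.5, 0], "rot": [-0.8, -1.5, 0]}
    - {"slide": [0.5, -1.5, -2], "rot": [0, 0, 0]}
    - {"slide": [0, 0, -4], "rot": [0, 0, 0]}
    - {"slide": [0, 0, -4], "rot": [0, 0, 0]}
    - {"slide": [0, 0, -4], "rot": [0, 0, 0]}
    - {"slide": [0, 0, -2], "rot": [0, 0, 0]}
    - {"slide": [0, 0, 0], "rot": [0, 0, 0]}
    - {"slide": [0, 0, 0], "rot": [0, 0, 0]}

```text
time_s: 8.35
position: [0.4702, -0.1097, 0.174]
tcp_rot: [[-0.977, -0.209, -0.035], [-0.212, 0.952, 0.22], [-0.013, 0.222, -0.975]]
ft_force: [-0.6, -0.0, -0.8]
opening: 0.01
```

```bash
python3 - <<'E'
from err import *
err(11.8,14,[.468,-.116,.135])
E
```

```text
pos [ 0.4702 -0.1097  0.174 ] slide cm [-0.22 -0.63 -3.9 ] rot [ 0.98  0.95 -0.42] F [-0.6  -0.01 -0.8 ] 8.35
```

Request:
servo_tool:
  motion:
    - {"slide": [-0.2, -0.4, -2], "rot": [0.9, 0.8, -0.4]}
    - {"slide": [0, 0, -1.2], "rot": [0, 0, 0]}
    - {"slide": [0, 0, 0], "rot": [0, 0, 0]}
    - {"slide": [0, 0, 0], "rot": [0, 0, 0]}

```text
time_s: 8.75
position: [0.4725, -0.1158, 0.1483]
tcp_rot: [[-0.978, -0.204, -0.036], [-0.206, 0.951, 0.229], [-0.013, 0.231, -0.973]]
ft_force: [-0.7, -0.3, -1.7]
opening: 0.0094
```

```bash
python3 - <<'E'
from err import *
err(11.8,14,[.472,-.136,.1264])
im=optics.grab_frame("side");cv2.imwrite("pics/s3.png",cv2.resize(im[200:420,200:460],None,fx=2.5,fy=2.5,interpolation=2))
E
```

```text
pos [ 0.4725 -0.1158  0.1483] slide cm [-0.05 -2.02 -2.19] rot [ 0.47  0.83 -0.11] F [-0.74 -0.34 -1.71] 8.75
```

View pics/s3.png

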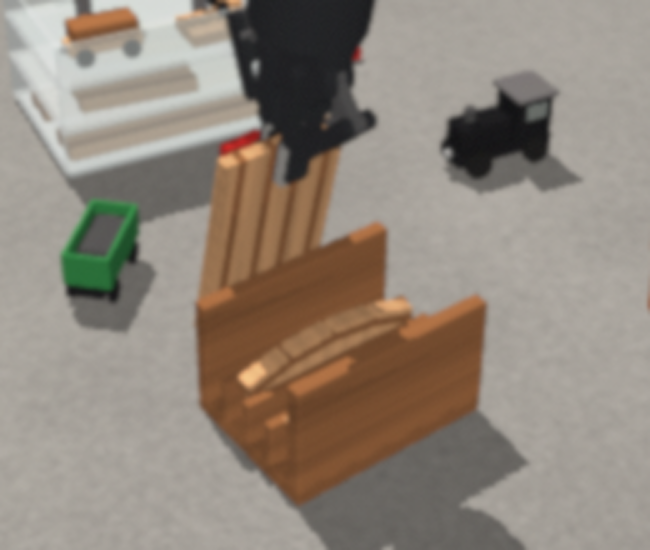

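The deck is tilted in front of the near board (around (290,270) in this crop), with its foot just above the worktop.

Request:
servo_tool:
  motion:
    - {"slide": [-0.1, -0.8, -1.0], "rot": [0.4, 0.6, 0]}
    - {"slide": [0, -0.4, -0.6], "rot": [0, 0, 0]}
    - {"slide": [0, 0, 0], "rot": [0, 0, 0]}
    - {"slide": [0, 0, 0], "rot": [0, 0, 0]}

```text
time_s: 9.2
position: [0.4728, -0.1295, 0.1334]
tcp_rot: [[-0.978, -0.202, -0.043], [-0.207, 0.95, 0.234], [-0.006, 0.238, -0.971]]
ft_force: [-0.3, -0.8, -0.8]
opening: 0.0094
```

```bash
python3 - <<'E'
from err import *
err(11.8,14,[.472,-.136,.1264])
E
```

```text
pos [ 0.4728 -0.1295  0.1334] slide cm [-0.08 -0.65 -0.7 ] rot [ 0.17  0.41 -0.13] F [-0.31 -0.78 -0.8 ] 9.2
```

Now I'll go down gently until it touches the worktop.

Request:
servo_tool:
  motion:
    - {"slide": [0, -0.2, -0.4], "rot": [0, 0.3, 0]}
    - {"slide": [0, -0.1, -0.2], "rot": [0, 0, 0]}
    - {"slide": [0, 0, 0], "rot": [0, 0, 0]}
    - {"slide": [0, 0, 0], "rot": [0, 0, 0]}

```text
time_s: 9.6
position: [0.4727, -0.1327, 0.1268]
tcp_rot: [[-0.978, -0.201, -0.049], [-0.207, 0.95, 0.234], [-0.001, 0.239, -0.971]]
ft_force: [0.5, 0.2, -1.0]
opening: 0.0096
```

Request:
servo_tool:
  motion:
    - {"slide": [0, -0.1, -0.1], "rot": [0, 0, 0]}
    - {"slide": [0, 0, 0], "rot": [0, 0, 0]}
    - {"slide": [0, 0, 0], "rot": [0, 0, 0]}

```text
time_s: 9.9
position: [0.473, -0.1335, 0.1267]
tcp_rot: [[-0.978, -0.202, -0.048], [-0.207, 0.95, 0.235], [-0.002, 0.24, -0.971]]
ft_force: [-1.1, -0.2, -1.0]
opening: 0.0095
```

Request:
servo_tool:
  motion:
    - {"slide": [0, -0.1, -0.2], "rot": [0, 0, 0]}
    - {"slide": [0, 0, -0.1], "rot": [0, 0, 0]}
    - {"slide": [0, 0, 0], "rot": [0, 0, 0]}

```text
time_s: 10.2
position: [0.4736, -0.1345, 0.1265]
tcp_rot: [[-0.978, -0.203, -0.048], [-0.208, 0.949, 0.236], [-0.002, 0.241, -0.971]]
ft_force: [0.0, 0.0, -1.5]
opening: 0.0095
```

Request:
servo_tool:
  motion:
    - {"slide": [0, -0.15, -0.2], "rot": [0, 0, 0]}
    - {"slide": [0, 0, 0], "rot": [0, 0, 0]}
    - {"slide": [0, 0, 0], "rot": [0, 0, 0]}

```text
time_s: 10.5
position: [0.4738, -0.135, 0.1263]
tcp_rot: [[-0.978, -0.203, -0.048], [-0.208, 0.948, 0.239], [-0.003, 0.244, -0.97]]
ft_force: [-0.2, 1.1, 0.5]
opening: 0.0094
```

Request:
servo_tool:
  motion:
    - {"slide": [0, -0.2, -0.3], "rot": [0, 0, 0]}
    - {"slide": [0, -0.2, -0.3], "rot": [0, 0, 0]}
    - {"slide": [0, -0.1, -0.2], "rot": [0, 0, 0]}

```text
time_s: 10.8
position: [0.4742, -0.1356, 0.1257]
tcp_rot: [[-0.978, -0.204, -0.051], [-0.21, 0.944, 0.254], [-0.004, 0.259, -0.966]]
ft_force: [-5.1, 4.0, 9.4]
opening: 0.0091
```

Contact with both the worktop (Fz +9 N) and the rack (Fy +4 N). I'll ease off with a still row, then release.

Request:
servo_tool:
  motion:
    - {"slide": [0, 0, 0.1], "rot": [0, 0, 0]}
    - {"slide": [0, 0, 0], "rot": [0, 0, 0]}

```text
time_s: 11.0
position: [0.4742, -0.1354, 0.1264]
tcp_rot: [[-0.978, -0.204, -0.051], [-0.21, 0.944, 0.254], [-0.004, 0.259, -0.966]]
ft_force: [-0.1, 0.9, 0.2]
opening: 0.0099
```

Request:
servo_tool:
  motion:
    - {"slide": [0, 0, 0], "rot": [0, 0, 0]}
    - {"slide": [0, 0, 0], "rot": [0, 0, 0]}
    - {"slide": [0, 0, 0], "rot": [0, 0, 0]}
    - {"slide": [0, 0, 0], "rot": [0, 0, 0]}
    - {"slide": [0, 0, 0], "rot": [0, 0, 0]}
  hand: 0

```text
time_s: 11.5
position: [0.4744, -0.1367, 0.1252]
tcp_rot: [[-0.978, -0.203, -0.049], [-0.209, 0.945, 0.251], [-0.004, 0.256, -0.967]]
ft_force: [0.6, 0.6, -1.0]
opening: 0.0429
```

```bash
python3 - <<'E'
from err import *
print(read_state()["opening"],read_state()["ft_force"].round(2))
im=optics.grab_frame("side");cv2.imwrite("pics/s4.png",cv2.resize(im[200:420,200:460],None,fx=2.5,fy=2.5,interpolation=2))
E
```

```text
0.0429409914939941 [ 0.56  0.57 -1.01]
```

View pics/s4.png

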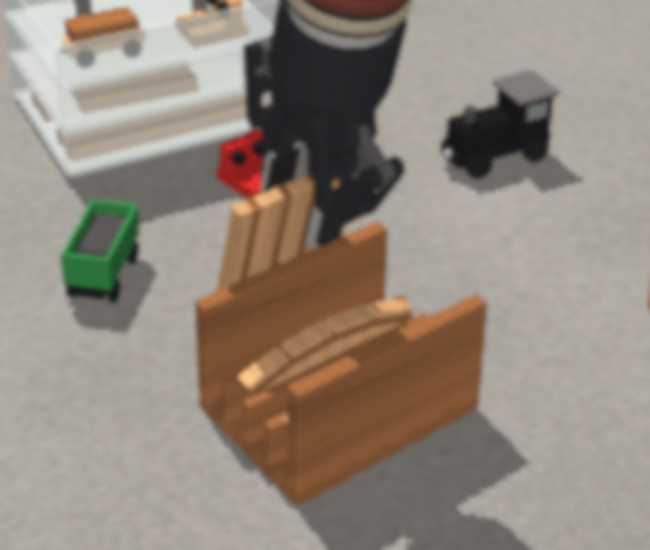

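The deck leans on the rack with the fingers open around it. I'll back out along the tool axis.

Request:
servo_tool:
  motion:
    - {"slide": [0.05, -0.25, 1], "rot": [0, 0, 0]}
    - {"slide": [0.1, -0.5, 2], "rot": [0, 0, 0]}
    - {"slide": [0.1, -0.5, 2], "rot": [0, 0, 0]}
    - {"slide": [0.15, -0.75, 3], "rot": [0, 0, 0]}
    - {"slide": [0.15, -0.75, 3], "rot": [0, 0, 0]}
    - {"slide": [0, 0, 3], "rot": [0, 0, 0]}
    - {"slide": [0, 0, 3], "rot": [0, 0, 0]}
    - {"slide": [0, 0, 0], "rot": [0, 0, 0]}
    - {"slide": [0, 0, 0], "rot": [0, 0, 0]}

```text
time_s: 12.45
position: [0.4788, -0.1658, 0.3069]
tcp_rot: [[-0.978, -0.204, -0.047], [-0.209, 0.946, 0.248], [-0.006, 0.253, -0.968]]
ft_force: [0.3, -0.3, 0.2]
opening: 0.0423
```

```bash
python3 - <<'E'
from err import *
err(2,0,[.495,.2275,.30])
im=optics.grab_frame("side");cv2.imwrite("pics/s5.png",cv2.resize(im[130:420,180:460],None,fx=2,fy=2,interpolation=2))
print(nets.spot_in("side","deck")[:1])
E
```

```text
pos [ 0.4788 -0.1658  0.3069] slide cm [ 1.62 39.33 -0.69] rot [-14.59  -1.46 -10.05] F [ 0.32 -0.29  0.23] 12.45
[{'centre': [311.5, 288.3], 'conf': 0.82}]
```

View pics/s5.png

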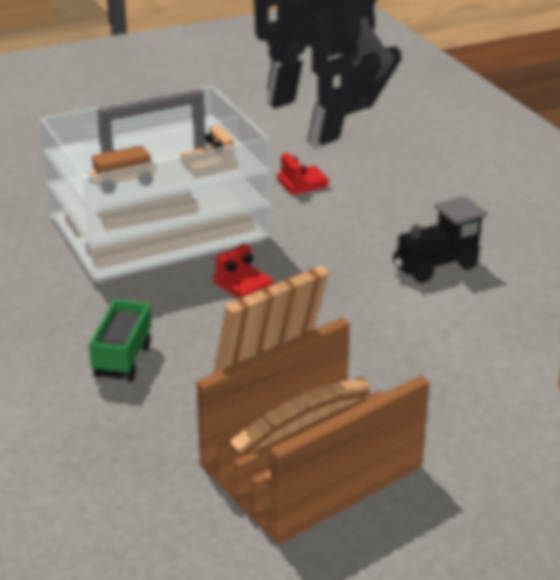

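The deck stands leaning on the rack by itself, the tray is intact with wagon and stop inside, and the arm is clear. Now the handle.

Request:
servo_tool:
  motion:
    - {"slide": [0.16, 2.5, 0], "rot": [-1.5, -0.15, -1]}
    - {"slide": [0.16, 4, 0], "rot": [-1.5, -0.15, -1]}
    - {"slide": [0.16, 4, 0], "rot": [-1.5, -0.15, -1]}
    - {"slide": [0.16, 4, 0], "rot": [-1.5, -0.15, -1]}
    - {"slide": [0.16, 4, 0], "rot": [-1.5, -0.15, -1]}
    - {"slide": [0.16, 4, 0], "rot": [-1.5, -0.15, -1]}
    - {"slide": [0.16, 4, 0], "rot": [-1.5, -0.15, -1]}
    - {"slide": [0.16, 4, 0], "rot": [-1.5, -0.15, -1]}
    - {"slide": [0.16, 4, 0], "rot": [-1.5, -0.15, -1]}
    - {"slide": [0.16, 2, 0], "rot": [-1, -0.15, -1]}
    - {"slide": [0, 0, 0], "rot": [0, 0, 0]}
    - {"slide": [0, 0, 0], "rot": [0, 0, 0]}

```text
time_s: 13.75
position: [0.4842, 0.2127, 0.2847]
tcp_rot: [[-0.999, -0.023, -0.027], [-0.023, 1.0, -0.004], [0.027, -0.003, -1.0]]
ft_force: [0.3, -0.7, -0.1]
opening: 0.043
```

```bash
python3 - <<'E'
from err import *
err(2,0,[.495,.2275,.30])
im=optics.grab_frame("wrist");cv2.imwrite("pics/w4.png",im)
r=nets.masks_of("wrist","handle")[0]
err(2,0,[.495,.2275,.30])
ys,xs=np.where(r["pixels"]);print(r["conf"],r["centre"],xs.min(),xs.max(),ys.min(),ys.max())
for y in(.2225,.2275,.2325): print(proj("wrist",[[.495+.058,y+.002,.159],[.495-.058,y-.002,.159]]).round().tolist())
E
```

```text
pos [0.4842 0.2127 0.2847] slide cm [1.08 1.48 1.53] rot [ 0.24 -1.55  0.67] F [ 0.26 -0.72 -0.13] 13.75
pos [0.4846 0.2118 0.285 ] slide cm [1.04 1.57 1.5 ] rot [ 0.22 -1.51  0.79] F [ 1.37 -0.23 -0.41] 13.85
0.7 [345.5, 211.3] 236 439 102 343
[[333.0, 315.0], [333.0, 160.0]]
[[340.0, 315.0], [340.0, 160.0]]
[[346.0, 315.0], [347.0, 160.0]]
```

View pics/w4.png

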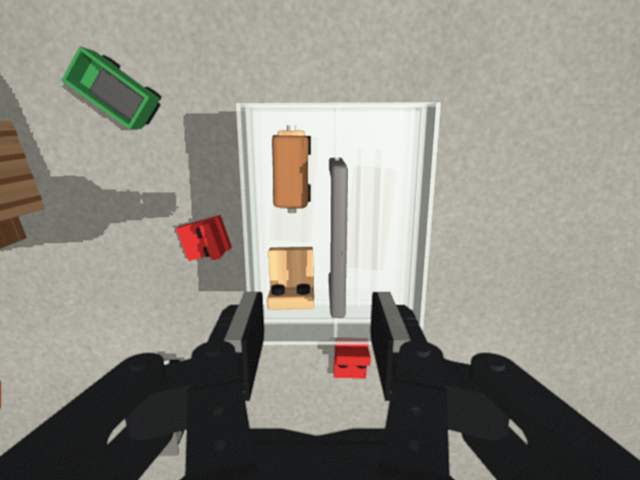

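The bar runs from (339,160) to (338,317), which matches the handle at y≈0.2265 and x≈0.495.

Request:
servo_tool:
  motion:
    - {"slide": [1.0, 1.4, 0], "rot": [0.2, -1.5, 0.7]}
    - {"slide": [0, 0, -2.5], "rot": [0, 0, 0]}
    - {"slide": [0, 0, -2.5], "rot": [0, 0, 0]}
    - {"slide": [0, 0, -1], "rot": [0, 0, 0]}
    - {"slide": [0, 0, 0], "rot": [0, 0, 0]}
    - {"slide": [0, 0, 0], "rot": [0, 0, 0]}

```text
time_s: 14.45
position: [0.4992, 0.2237, 0.2256]
tcp_rot: [[-1.0, -0.027, 0.01], [-0.027, 1.0, 0.003], [-0.01, 0.003, -1.0]]
ft_force: [-0.0, 0.0, 0.1]
opening: 0.0429
```

```bash
python3 - <<'E'
from err import *
err(2,0,[.495,.2265,.133])
E
```

```text
pos [0.4992 0.2237 0.2256] slide cm [-0.42  0.28 -9.26] rot [-0.16  0.59  0.45] F [-0.02  0.03  0.06] 14.45
```

Request:
servo_tool:
  motion:
    - {"slide": [-0.4, 0.3, 0], "rot": [-0.1, 0.5, 0.4]}
    - {"slide": [0, 0, -2], "rot": [0, 0, 0]}
    - {"slide": [0, 0, -2], "rot": [0, 0, 0]}
    - {"slide": [0, 0, -2], "rot": [0, 0, 0]}
    - {"slide": [0, 0, 0], "rot": [0, 0, 0]}
    - {"slide": [0, 0, 0], "rot": [0, 0, 0]}

```text
time_s: 15.05
position: [0.4992, 0.229, 0.1739]
tcp_rot: [[-0.999, -0.035, 0.015], [-0.035, 0.999, 0.006], [-0.015, 0.005, -1.0]]
ft_force: [-0.8, 0.3, 0.1]
opening: 0.0425
```

```bash
python3 - <<'E'
from err import *
err(2,0,[.495,.2265,.133])
E
```

```text
pos [0.4992 0.229  0.1739] slide cm [-0.42 -0.25 -4.09] rot [-0.34  0.84 -0.02] F [-0.75  0.26  0.11] 15.05
```

Request:
servo_tool:
  motion:
    - {"slide": [-0.5, -0.25, 0], "rot": [-0.3, 0.9, 0]}
    - {"slide": [0, 0, -1.8], "rot": [0, 0, 0]}
    - {"slide": [-0.1, 0, -1.5], "rot": [0, 0.2, 0]}
    - {"slide": [0, 0, 0], "rot": [0, 0, 0]}
    - {"slide": [0, 0, 0], "rot": [0, 0, 0]}

```text
time_s: 15.55
position: [0.4959, 0.2274, 0.1472]
tcp_rot: [[-0.999, -0.036, 0.003], [-0.036, 0.999, 0.003], [-0.003, 0.003, -1.0]]
ft_force: [-0.0, 0.8, 0.5]
opening: 0.0425
```

```bash
python3 - <<'E'
from err import *
err(2,0,[.495,.2265,.133])
E
```

```text
pos [0.4959 0.2274 0.1472] slide cm [-0.09 -0.09 -1.42] rot [-0.18  0.16 -0.05] F [-0.04  0.76  0.49] 15.55
```

Request:
servo_tool:
  motion:
    - {"slide": [-0.1, -0.1, -1.1], "rot": [-0.2, 0.3, 0]}
    - {"slide": [0, 0, -0.3], "rot": [0, 0, 0]}
    - {"slide": [0, 0, 0], "rot": [0, 0, 0]}
    - {"slide": [0, 0, 0], "rot": [0, 0, 0]}

```text
time_s: 15.95
position: [0.4955, 0.2266, 0.1336]
tcp_rot: [[-0.999, -0.036, -0.001], [-0.036, 0.999, -0.0], [0.001, -0.0, -1.0]]
ft_force: [0.2, -0.5, -0.1]
opening: 0.0426
```

```bash
python3 - <<'E'
from err import *
err(2,0,[.495,.2265,.133])
E
```

```text
pos [0.4955 0.2266 0.1336] slide cm [-0.05 -0.01 -0.06] rot [ 0.01 -0.06 -0.05] F [ 0.15 -0.54 -0.1 ] 15.95
```

Request:
servo_tool:
  motion:
    - {"slide": [0, 0, 0], "rot": [0, 0, 0]}
    - {"slide": [0, 0, 0], "rot": [0, 0, 0]}
    - {"slide": [0, 0, 0], "rot": [0, 0, 0]}
    - {"slide": [0, 0, 0], "rot": [0, 0, 0]}
    - {"slide": [0, 0, 0], "rot": [0, 0, 0]}
    - {"slide": [0, 0, 0], "rot": [0, 0, 0]}
    - {"slide": [0, 0, 0], "rot": [0, 0, 0]}
  hand: 1
  grip_force: 80

```text
time_s: 16.65
position: [0.4959, 0.2269, 0.1343]
tcp_rot: [[-0.999, -0.036, -0.0], [-0.036, 0.999, 0.001], [-0.0, 0.001, -1.0]]
ft_force: [-0.2, 0.7, -0.7]
opening: 0.0106
```

Request:
servo_tool:
  motion:
    - {"slide": [0, 0, 0.3], "rot": [0, 0, 0]}
    - {"slide": [0, 0, 0.5], "rot": [0, 0, 0]}
    - {"slide": [0, 0, 0.5], "rot": [0, 0, 0]}
    - {"slide": [0, 0, 0], "rot": [0, 0, 0]}

```text
time_s: 17.05
position: [0.4941, 0.2263, 0.1456]
tcp_rot: [[-0.999, -0.036, -0.005], [-0.036, 0.999, -0.001], [0.005, -0.001, -1.0]]
ft_force: [-0.1, 0.1, -3.1]
opening: 0.0108
```

Weight is on the wrist (about 3.1 N). I'll lift on.

Request:
servo_tool:
  motion:
    - {"slide": [0.1, 0, 0.8], "rot": [0, -0.3, 0]}
    - {"slide": [0, 0, 0.8], "rot": [0, 0, 0]}
    - {"slide": [0, 0, 0.8], "rot": [0, 0, 0]}
    - {"slide": [0, 0, 0.8], "rot": [0, 0, 0]}
    - {"slide": [0, 0, 0.8], "rot": [0, 0, 0]}
    - {"slide": [0, 0, 0], "rot": [0, 0, 0]}
    - {"slide": [0, 0, 0], "rot": [0, 0, 0]}

```text
time_s: 17.75
position: [0.4953, 0.2263, 0.1903]
tcp_rot: [[-0.999, -0.036, 0.002], [-0.036, 0.999, -0.0], [-0.002, -0.001, -1.0]]
ft_force: [-0.3, 0.6, -3.6]
opening: 0.0105
```

```bash
python3 - <<'E'
from err import *
err(2,0,[.4955,.2267,.237])
E
```

```text
pos [0.4953 0.2263 0.1903] slide cm [0.02 0.04 4.67] rot [ 0.03  0.14 -0.05] F [-0.28  0.56 -3.64] 17.75
```

Request:
servo_tool:
  motion:
    - {"slide": [0, 0, 0.8], "rot": [0, 0, 0]}
    - {"slide": [0, 0, 0.8], "rot": [0, 0, 0]}
    - {"slide": [0, 0, 0.8], "rot": [0, 0, 0]}
    - {"slide": [0, 0, 0.8], "rot": [0, 0, 0]}
    - {"slide": [0, 0, 0.7], "rot": [0, 0, 0]}
    - {"slide": [0, 0, 0.3], "rot": [0, 0, 0]}
    - {"slide": [0, 0, 0], "rot": [0, 0, 0]}
    - {"slide": [0, 0, 0], "rot": [0, 0, 0]}
    - {"slide": [0, 0, 0], "rot": [0, 0, 0]}
    - {"slide": [0, 0, 0], "rot": [0, 0, 0]}

```text
time_s: 18.75
position: [0.4947, 0.2261, 0.2351]
tcp_rot: [[-0.999, -0.036, 0.001], [-0.036, 0.999, -0.001], [-0.001, -0.001, -1.0]]
ft_force: [-0.1, 0.3, -4.4]
opening: 0.0107
```

```bash
python3 - <<'E'
from err import *
err(2,0,[.4955,.2267,.237])
im=optics.grab_frame("side")
for t in("deck","wagon","stop","tier_top","tier_mid","shunter","tender"): print(t,[(round(r["conf"],2),np.round(r["centre"]).tolist()) for r in nets.spot_in("side",t)[:3]])
cv2.imwrite("pics/s6.png",cv2.resize(im[60:410,160:460],None,fx=1.7,fy=1.7,interpolation=2))
err(2,0,[.4955,.2267,.237])
E
```

```text
pos [0.4947 0.2261 0.2351] slide cm [0.08 0.06 0.19] rot [ 0.05  0.04 -0.05] F [-0.11  0.27 -4.35] 18.75
deck [(0.73, [313.0, 288.0])]
wagon [(0.75, [237.0, 164.0]), (0.35, [355.0, 322.0])]
stop [(0.63, [302.0, 266.0]), (0.62, [329.0, 216.0])]
tier_top [(0.61, [252.0, 159.0])]
tier_mid [(0.9, [258.0, 224.0])]
shunter [(0.74, [403.0, 245.0])]
tender [(0.64, [239.0, 300.0])]
pos [0.4949 0.2261 0.2355] slide cm [0.06 0.06 0.15] rot [ 0.04  0.08 -0.04] F [ 0.92 -0.84 -3.28] 19.15
```

View pics/s6.png

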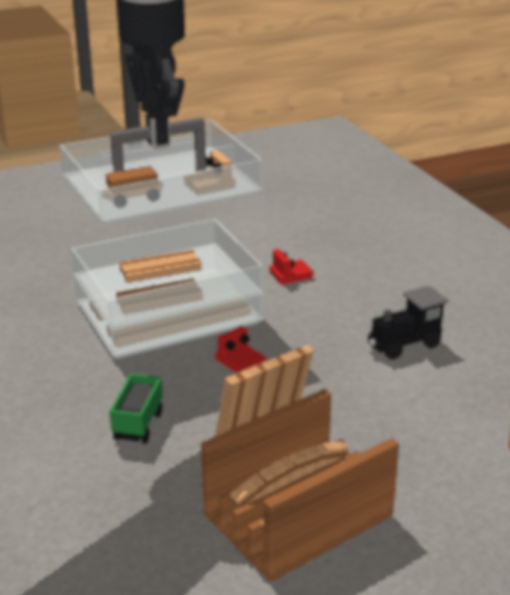

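The top tier is level about 10 cm up with wagon and stop inside. The middle tier is open and the deck still leans on the rack.

```bash
python3 -c "
from bench import *
print(workorder.job_done()); s=read_state(); print(s['position'],s['ft_force'],s['opening'])"
```

```text
the job is handed in; nothing more can be done
None
the job is handed in; nothing more can be done
```

I took the bridge deck out of its slot and leaned it against the rack's near end board with its foot on the worktop. It was tilted about 15° off upright when I let go. I then gripped the top tier's handle, lifted it straight up about 10 cm, and handed the job in at about 19 s still holding it.

- **Top tier:** in the last readings the tool was within about 0.1° of vertical and holding still. The wrist carried about 3.3–4.4 N, and the fingers stood about 11 mm apart on the handle's 12 mm bar. The last side picture shows the tier level and clear above the open middle tier, with the wagon and buffer stop inside.
- **Deck:** the same picture shows it standing by itself against the rack.
- **Everything else:** the lower tiers, tracks, tender and shunter look unmoved; the pier was outside that picture. I judged this by eye and did not measure how far anything had shifted.
- **Checks that disagreed:** early estimates of where the rack's near face stood differed by about 6 mm. I settled that with a close look from the wrist camera and by feeling for contact. In the last picture the network's "stop" detections matched only the red look-alikes, so I confirmed the real stop by eye.

The state could not be read after handing in, so nothing was checked past that point.

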